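# Stack the storage tins on their trivets

## Task

Put the white storage tins away as two upright stacks: the three round ones centred on the round cork trivet, largest at the bottom and smallest on top, and the two square ones centred on the square trivet, the larger below. Each upper tin must sit fully down inside the rim of the one beneath it. Leave the pepper jar, the toothpick glass and the garlic where they are.

Things in the scene. Friction and masses are not known exactly. Their poses are not given: they have to be found in the camera images.
- round_large: Large round tin: white, 64 mm diameter, 55 mm high overall, about 220 g, loose, upright. Its closed wooden lid lies 6 mm below the top edge inside a 3 mm thick rim, a recess 58 mm across. Origin: centre of its underside, z up.
- round_medium: Medium round tin: white, 50 mm diameter, 50 mm high overall, about 150 g, loose, upright. Its closed wooden lid lies 6 mm below the top edge inside a 3 mm thick rim, a recess 44 mm across. Origin: centre of its underside, z up. Its foot fits into the large round tin's recess with 4 mm of play all round.
- round_small: Small round tin: white, 36 mm diameter, 46 mm high overall, about 90 g, loose, upright. Its closed wooden lid lies 6 mm below the top edge inside a 3 mm thick rim, a recess 30 mm across. Origin: centre of its underside, z up. Its foot fits into the medium round tin's recess with 4 mm of play all round.
- square_large: Large square tin: white, 62 x 62 mm, 55 mm high overall, about 240 g, loose, upright. Its closed wooden lid lies 6 mm below the top edge inside a 3 mm thick rim, a recess 56 mm square. Origin: centre of its underside, z up. x and y run square to its sides.
- square_small: Small square tin: white, 46 x 46 mm, 48 mm high overall, about 130 g, loose, upright. Its closed wooden lid lies 6 mm below the top edge inside a 3 mm thick rim, a recess 40 mm square. Origin: centre of its underside, z up. x and y run square to its sides. Fits the large square tin's recess with 5 mm play a side if turned like it (any quarter turn, within 10 degrees).
- round_trivet: Flat round cork trivet, 92 mm diameter, 8 mm thick, stuck to the worktop. Origin: centre of its underside, z up.
- square_trivet: Flat square cork trivet, 90 x 90 mm, 8 mm thick, stuck to the worktop. Origin: centre of its underside, z up.
- pepper_jar: Small glass spice jar with a black cap, 44 mm diameter, 107 mm high. Loose bystander, to be left where it stands. Origin: centre of its underside.
- toothpick_glass: Glass of wooden toothpicks, 41 mm diameter, 79 mm high. Loose bystander, to be left where it stands. Origin: centre of its underside.
- garlic: Bulb of garlic, 60 mm across, 58 mm high. Loose bystander, to be left where it stands. Origin: centre of its underside.

How it is judged:
By the outcome, as a careful person would: the job done as asked, in the order asked, and still so for the second after the job is handed in, with the robot touching nothing.
It also fails if it takes over 118 s, if anything falls off the work surface, if the arm or the gripper's body presses on something with over 40 N, if the wrist force passes 120 N, or if a joint passes its speed limit or range.

## Robot

A 7-joint arm with a two-finger parallel gripper is mounted at the origin on a cart in front of the work surface, level with it; the furniture and walls round the work are solid. World frame = base frame: x ahead of the robot, y to its left, z up, the work surface at z = 0. Lengths are in m, angles in rad, forces in N, time in s.
With the tool pointing down it reaches from about 0.35 to 0.9 m from the base axis. Payload 19.9 kg.
Tool frame: the origin (TCP) lies between the finger pads; the fingertips stand arm.finger_overhang ahead of it and the grasp point (between the pads) lies 6 mm ahead of it (arm.finger_overhang is the distance from the TCP to the fingertips, in m); z points along the fingers, y is the line along which they close (so a half turn about z gives the same grasp; the last joint's range is limited). The gripper opens to 85 mm and grips with 20 to 120 N. Pads are 22 mm wide; open, the fingers measure 114 mm over their backs; the gripper's body (76 mm by 85 mm) begins 54 mm behind the grasp point. The pads swing forward as they close: fully open they stand 13 mm farther back than shut.
Start: joints at [-1.149, 0.417, -0.01, 1.614, 0.005, 1.111, -0.053], TCP at [0.279, 0.559, 0.256] pointing down, gripper open.
Joint ranges: [-2.81, 2.81], [-0.39, 2.02], [-1.27, 1.25], [0.06, 2.57], [-1.19, 4.33], [0.19, 2], [-2.82, 2.82]. Speed limits (rad/s): [1.89, 1.89, 2.39, 2.39, 3.01, 3.01, 3.01].

## Interface

Orientations are given as a 3x3 rotation matrix whose columns are the frame's x, y, z axes.
In Python, from workcell import arm gives the robot as it stands.
- The arm moves only by the tool carry_out, never from a script. Its argument "commands" is a list of rows, each an object with "translation": the shift along the tool's x, y, z in m, a list of three; "spin": the turn about the tool's z in rad. In form: [{"translation": [dx, dy, dz], "spin": spin}, ...]. A call has exactly 10 rows; each row is the pose to reach, as a shift and turn from the pose commanded when the call began, along the tool's axes at that moment; what a row does not reach only later rows make up. A row lasts 1/10 s, in which the tool goes at most 50 mm and 8.59 degrees, less where a joint would pass 70% of its speed; a pose out of reach is approached as far as the arm can. A call with a gripper value outside its range is refused whole. "jaw" is the opening, from 0 (shut) to 1 (fully open), set as the call begins (left out, the last holds). The fingers move at their own pace and stop on an object; "newtons" is the grip in N (left out, the last holds). Time passes only in rows, so rows that repeat a pose let the fingers close, or fill a call up. It gives the time, the measured TCP pose, the force, the opening and the grip force at its end, in the units of the state.
- arm.get_state(): the state, without advancing time (a new reading comes with each control period).
- arm.snapshot(name): name is "side" or "top" or "wrist"; returns the picture (400x640x3 uint8, red, green, blue); there is no depth.
- arm.get_calibration(name): a dict with "camera_matrix" (3x3 intrinsics, pixels), "eye" and "attitude" of the camera in the world; the wrist camera has in their place "hand_eye" (4x4, takes a point from camera to tool coordinates, whose origin is the TCP and whose axes are the flange's). Camera axes: x right, y down, z forward; pixel columns grow to the right and rows downward; lengths in m; the calibration is good to about 2 mm. A picture is of the moment at which its call begins: read the wrist's pose just before it. get_calibration takes no time and is no camera call.
- arm.sign_off(): hands the job in; it is judged then, once.
The state is a dict: "time": time; "joint_pos": joint angles; "qd": joint speeds; "joint_torque": joint torques, N m; "eef_pos": TCP position; "eef_rot": TCP orientation; "force": force on the tool from outside, world axes, zero at the start; "moment": the same for the moment, N m; "opening": opening from 0.0 (shut) to 1.0 (fully open); "grasp_force": force on a finger pad.
Only numpy, scipy, OpenCV 4.12 (cv2) and the standard library are available. Lean on these libraries where they do the work, as an engineer would, in place of code of your own. Each camera call takes 0.05 s, during which the arm holds its last target. There are 200 camera calls.

## Working session

There is one attempt and no reset: what is moved stays moved. The work goes in short steps, Python scripts to look and compute and a tool call to move; the robot and the scene stay as the last step left them, time stands still between calls to the robot, and variables do not carry over. Pictures are saved under pics/ and viewed, at most 14 in all, crops included, and the job is handed in when it is done.

Besides the shell and the picture viewer there is one more tool, called as a command line: name --argument value ..., lists and objects as JSON in quotes. carry_out: Moves the arm, as the interface text tells. Its arguments: {"type":"object","properties":{"commands":{"type":"array","items":{"type":"object","properties":{"translation":{"type":"array","items":{"type":"number"}},"spin":{"type":"number"}}}},"jaw":{"type":"number"},"newtons":{"type":"number"}},"required":["commands"]}

```bash
mkdir -p pics; ls
python3 - <<'E'
from workcell import arm
import cv2,numpy as np
np.set_printoptions(precision=4,suppress=True)
s=arm.get_state();print(s['eef_pos'],s['eef_rot'],s['time'],s['opening'],arm.finger_overhang)
for n in['side','top','wrist']:
    print(n,arm.get_calibration(n))
for n in['top','side']:
    cv2.imwrite(f'pics/{n}0.png',arm.snapshot(n)[...,::-1])
E
```

```text
pics
[0.2789 0.559  0.2556] [[-0.8948  0.4465 -0.0005]
 [ 0.4465  0.8948 -0.0012]
 [-0.0001 -0.0013 -1.    ]] 0.0 1.00078895542721 0.025
side {'camera_matrix': array([[422.9831,   0.    , 318.3774],
       [  0.    , 422.9831, 196.3178],
       [  0.    ,   0.    ,   1.    ]]), 'eye': array([ 0.1812, -0.5736,  0.4861]), 'attitude': array([[ 0.853 , -0.2914,  0.433 ],
       [-0.5214, -0.438 ,  0.7323],
       [-0.0237, -0.8504, -0.5255]])}
top {'camera_matrix': array([[505.2974,   0.    , 320.8449],
       [  0.    , 505.2974, 193.3578],
       [  0.    ,   0.    ,   1.    ]]), 'eye': array([0.3838, 0.0279, 1.287 ]), 'attitude': array([[ 0.0184, -0.99  ,  0.1398],
       [-0.9998, -0.0192, -0.0043],
       [ 0.0069, -0.1397, -0.9902]])}
wrist {'camera_matrix': array([[290.9595,   0.    , 322.2324],
       [  0.    , 290.9595, 199.8188],
       [  0.    ,   0.    ,   1.    ]]), 'hand_eye': array([[-0.001 , -0.9614, -0.2751,  0.0701],
       [ 1.    , -0.001 , -0.0003,  0.0016],
       [ 0.    , -0.2751,  0.9614, -0.1182],
       [ 0.    ,  0.    ,  0.    ,  1.    ]])}
```

View pics/top0.png

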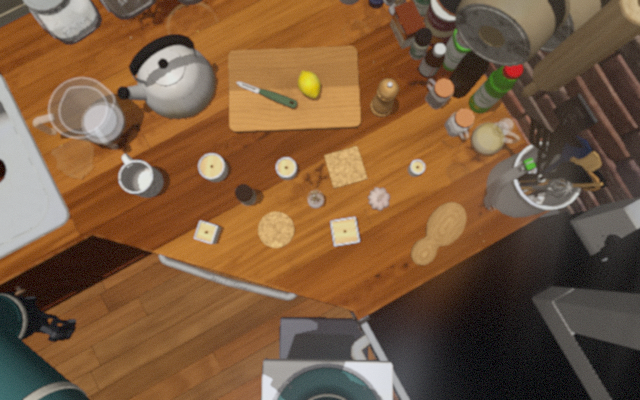

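View pics/side0.png

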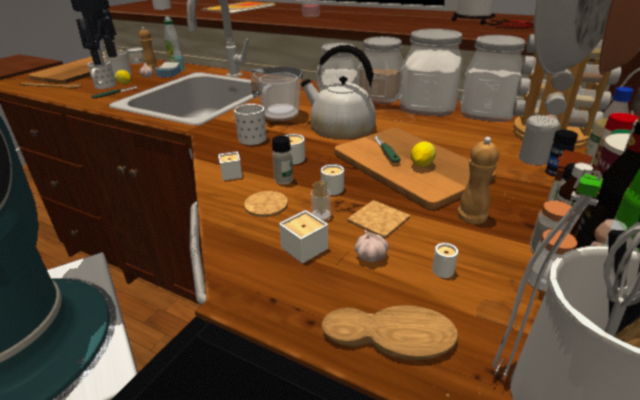

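The top view shows large round at (212,166), medium round (286,167), small round (417,167), small square (207,232), large square (345,231), round trivet (276,230), square trivet (346,167). The bystanders are the pepper jar (246,195), toothpick glass (316,199) and garlic (378,198).

```bash
cat > h.py <<'E'
from workcell import arm
import cv2,numpy as np
np.set_printoptions(precision=4,suppress=True)
def cam(n,s=None):
    c=arm.get_calibration(n)
    if n!='wrist': return c['camera_matrix'],c['eye'],c['attitude']
    H=c['hand_eye'];R=s['eef_rot'];return c['camera_matrix'],s['eef_pos']+R@H[:3,3],R@H[:3,:3]
def cast(C,uv,z):
    K,e,R=C;d=(R@np.linalg.inv(K)@np.c_[uv,np.ones(len(uv))].T).T
    return e+d*((z-e[2])/d[:,2])[:,None]
def proj(C,p):
    K,e,R=C;q=K@R.T@(np.asarray(p)-e);return q[:2]/q[2]
E
python3 - <<'E'
from h import *
im=cv2.imread('pics/top0.png');C=cam('top')
hsv=cv2.cvtColor(im,cv2.COLOR_BGR2HSV)
big=[]
# name,pixel,height of measured top, half window
T=dict(rl=(212,166,.055),rm=(286,167,.05),rs=(417,167,.046),ss=(207,232,.048),sl=(345,231,.055),rt=(276,230,.008),st=(346,167,.008))
for n,(u,v,z) in T.items():
    w=24;cr=hsv[v-w:v+w,u-w:u+w].astype(int);H,S,V=cr[...,0],cr[...,1],cr[...,2]
    if n[1]=='t': m=(V>165)&(S<170)
    else: m=(S<130)&(V>150)
    m=m.astype(np.uint8)*255
    m=cv2.morphologyEx(m,cv2.MORPH_CLOSE,np.ones((3,3)))
    cs,_=cv2.findContours(m,cv2.RETR_EXTERNAL,cv2.CHAIN_APPROX_NONE)
    c=min((c for c in cs if cv2.contourArea(c)>20),key=lambda c:-cv2.contourArea(c)).reshape(-1,2)+[u-w,v-w]
    P=cast(C,c,z)[:,:2]
    r=cv2.minAreaRect((P*1000).astype(np.float32))
    M=cv2.moments((P*1000).astype(np.float32).reshape(-1,1,2))
    print(n,np.array(r[0]),np.array(r[1]),round(r[2],1),'mom',M['m10']/M['m00'],M['m01']/M['m00'])
    x=im[v-w:v+w,u-w:u+w].copy();y=x.copy();y[m>0]=(255,0,0)
    big.append(np.vstack([cv2.resize(x,(110,110),interpolation=0),cv2.resize(y,(110,110),interpolation=0)]))
cv2.imwrite('pics/m.png',np.hstack(big))
for n,p in dict(pep=(246,190,.107),tp=(316,194,.079),gar=(378,197,.05)).items(): print(n,cast(C,np.array([p[:2]]),p[2]))
E
```

```text
rl [620.9548 297.1581] [65.5568 67.003 ] 1.1 mom 621.9340950998075 296.6294178397291
rm [623.02   111.7906] [50.6581 52.3541] 1.1 mom 623.5180391331605 111.71421154689658
rs [ 632.0344 -217.7138] [42.1145 39.817 ] 67.0 mom 632.2838927167139 -217.79742151721027
ss [458.8545 304.0718] [50.9986 52.5914] 75.2 mom 458.2557717941204 303.69222972472846
sl [467.102  -36.6016] [67.6617 68.9643] 10.4 mom 466.89114632705247 -35.7883856849985
rt [470.0389 135.4349] [93.5708 93.7278] 1.1 mom 470.5640856217734 135.32627457096368
st [634.5198 -39.1729] [96.8854 97.7456] 19.1 mom 635.1411694982048 -39.89477571389214
pep [[0.5549 0.1994 0.107 ]]
tp [[0.5525 0.0343 0.079 ]]
gar [[ 0.552  -0.1189  0.05  ]]
```

View pics/m.png

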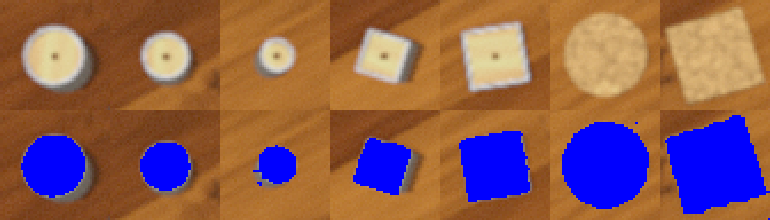

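The masks fit cleanly and the sizes come out close to the given ones. First move: go above the large round tin and turn the tool square with the world.

carry_out --commands '[{"translation":[-0.045,-0.009,0],"spin":-0.06},{"translation":[-0.09,-0.018,0],"spin":-0.12},{"translation":[-0.135,-0.026,0],"spin":-0.18},{"translation":[-0.18,-0.035,0.005],"spin":-0.24},{"translation":[-0.225,-0.044,0.01],"spin":-0.3},{"translation":[-0.27,-0.052,0.015],"spin":-0.36},{"translation":[-0.315,-0.061,0.02],"spin":-0.42},{"translation":[-0.36,-0.07,0.025],"spin":-0.463},{"translation":[-0.4,-0.077,0.03],"spin":-0.463},{"translation":[-0.423,-0.082,0.03],"spin":-0.463}]' --jaw 1 --newtons 40

```text
time: 1.1
eef_pos: [0.6231, 0.2936, 0.2249]
eef_rot: [[-1.0, 0.003, -0.001], [0.003, 1.0, -0.002], [0.001, -0.002, -1.0]]
force: [-0.4, -0.0, 0.3]
opening: 1.002
grasp_force: 0.0
```

```bash
cat > look.py <<'E'
import sys
from h import *
# usage: look.py name expected_x expected_y z_lid  lidhalf(m) shape
def look(tag,x,y,zl,half,thr=(60,170)):
    s=arm.get_state();im=arm.snapshot('wrist')[...,::-1].copy();C=cam('wrist',s)
    cv2.imwrite(f'pics/{tag}.png',im)
    phi=np.degrees(np.arctan2(s['eef_rot'][1,1],s['eef_rot'][0,1]))
    print('tcp',s['eef_pos'],'phi',round(phi,2),'t',s['time'],'F',s['force'],'zax',s['eef_rot'][:,2])
    u,v=proj(C,[x,y,zl]);k=C[0][0,0]/(C[1][2]-zl);print('expect px',u,v)
    hsv=cv2.cvtColor(im,cv2.COLOR_BGR2HSV)
    S,V=hsv[...,1].astype(int),hsv[...,2].astype(int)
    m=((S<130)&(V>150)).astype(np.uint8)
    cv2.imwrite(f'pics/{tag}_m.png',np.hstack([im,cv2.cvtColor(m*255,cv2.COLOR_GRAY2BGR)])[::1])
    m=cv2.morphologyEx(m,cv2.MORPH_OPEN,np.ones((3,3)))
    cs,_=cv2.findContours(m,cv2.RETR_EXTERNAL,cv2.CHAIN_APPROX_NONE)
    for c in cs:
        P=(cast(C,c.reshape(-1,2).astype(float),zl)[:,:2]*1000).astype(np.float32)
        if cv2.contourArea(c)<150: continue
        r=cv2.minAreaRect(P);q=np.array(r[0])/1000
        if np.hypot(q[0]-x,q[1]-y)<.06:
            cc,rr=cv2.minEnclosingCircle(P)
            print('rect',q,np.array(r[1]),round(r[2],1),'circ',np.array(cc),rr,'world d to tcp',q-s['eef_pos'][:2])
    return im
if __name__=='__main__':
    a=sys.argv;look(a[1],*map(float,a[2:6]))
E
python3 look.py w_rl .621 .297 .055 .032
```

```text
tcp [0.6231 0.2936 0.2249] phi 89.84 t 1.1 F [-0.3798 -0.0446  0.2782] zax [-0.0009 -0.0019 -1.    ]
expect px 324.40821738479207 185.6350830958393
rect [0.6223 0.2997] [66.1765 64.1525] 25.0 circ [620.8933 300.3933] 34.74582290649414 world d to tcp [-0.0007  0.0062]
```

View pics/w_rl.png

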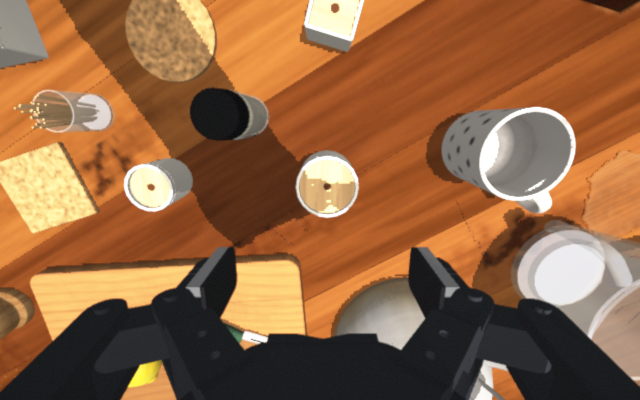

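The wrist view shows the large round tin at (327,186), between the fingers and clear of the kettle and pepper jar. Descending on it.

carry_out --commands '[{"translation":[0.001,0.003,0.02],"spin":0},{"translation":[0.002,0.006,0.05],"spin":0},{"translation":[0.002,0.006,0.08],"spin":0},{"translation":[0.002,0.006,0.11],"spin":0},{"translation":[0.002,0.006,0.135],"spin":0},{"translation":[0.002,0.006,0.155],"spin":0},{"translation":[0.002,0.006,0.17],"spin":0},{"translation":[0.002,0.006,0.18],"spin":0},{"translation":[0.002,0.006,0.186],"spin":0},{"translation":[0.002,0.006,0.188],"spin":0}]'

```text
time: 2.15
eef_pos: [0.6189, 0.303, 0.0381]
eef_rot: [[-1.0, -0.0, -0.0], [-0.0, 1.0, -0.0], [0.0, -0.0, -1.0]]
force: [0.4, -0.2, 0.1]
opening: 1.002
grasp_force: 0.0
```

carry_out --commands '[{"translation":[0,0,0],"spin":0},{"translation":[0,0,0],"spin":0},{"translation":[0,0,0],"spin":0},{"translation":[0,0,0],"spin":0},{"translation":[0,0,0],"spin":0},{"translation":[0,0,0],"spin":0},{"translation":[0,0,0],"spin":0},{"translation":[0,0,0],"spin":0},{"translation":[0,0,0],"spin":0},{"translation":[0,0,0],"spin":0}]' --jaw 0 --newtons 40

```text
time: 3.15
eef_pos: [0.6195, 0.303, 0.0395]
eef_rot: [[-1.0, 0.0, 0.001], [0.0, 1.0, 0.0], [-0.001, 0.0, -1.0]]
force: [-2.1, -2.2, 5.4]
opening: 0.738
grasp_force: 42.9
```

carry_out --commands '[{"translation":[0,0,-0.01],"spin":0},{"translation":[0,0,-0.03],"spin":0},{"translation":[0,0,-0.05],"spin":0},{"translation":[0,0,-0.08],"spin":0},{"translation":[0,0,-0.11],"spin":0},{"translation":[0,0,-0.14],"spin":0},{"translation":[0,0,-0.16],"spin":0},{"translation":[0,0,-0.175],"spin":0},{"translation":[0,0,-0.18],"spin":0},{"translation":[0,0,-0.18],"spin":0}]'

```text
time: 4.15
eef_pos: [0.6189, 0.3031, 0.2186]
eef_rot: [[-1.0, -0.0, 0.0], [-0.0, 1.0, 0.0], [-0.0, 0.0, -1.0]]
force: [0.5, 0.1, -3.7]
opening: 0.735
grasp_force: 44.8
```

carry_out --commands '[{"translation":[0.004,-0.013,0],"spin":0},{"translation":[0.012,-0.042,0],"spin":0},{"translation":[0.022,-0.075,0],"spin":0},{"translation":[0.032,-0.11,0],"spin":0},{"translation":[0.041,-0.138,0],"spin":0},{"translation":[0.047,-0.157,0],"spin":0},{"translation":[0.05,-0.166,0],"spin":0},{"translation":[0.05,-0.168,0],"spin":0},{"translation":[0.05,-0.168,0],"spin":0},{"translation":[0.05,-0.168,0],"spin":0}]'

```text
time: 5.15
eef_pos: [0.5691, 0.1363, 0.2181]
eef_rot: [[-1.0, -0.002, -0.0], [-0.002, 1.0, 0.0], [0.0, 0.0, -1.0]]
force: [-1.1, -0.0, -2.0]
opening: 0.738
grasp_force: 44.8
```

```bash
python3 look.py w_rt .47 .135 .008 .046
```

```text
tcp [0.5691 0.1363 0.2181] phi 90.1 t 5.15 F [-1.1162 -0.0291 -2.0436] zax [-0.0001  0.0003 -1.    ]
expect px 319.55575243898556 87.35037602448888
rect [0.4707 0.1381] [89.8656 89.8461] 84.5 circ [471.181  138.0718] 45.445594787597656 world d to tcp [-0.0984  0.0018]
```

View pics/w_rt.png

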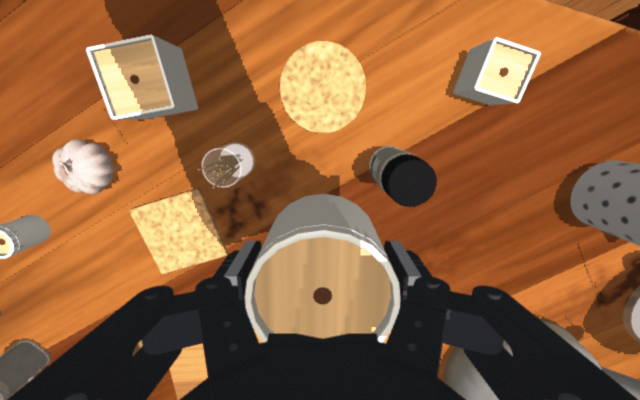

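The trivet is clearly seen at (323,87), and the held tin's knob at (322,296) lets me calibrate the grip offset.

Run:
```python
from h import *
s=arm.get_state();s['eef_pos']=np.array([.5691,.1363,.2181]);C=cam('wrist',s)
z=.2181-.0385+.049
print('knob rel tcp',cast(C,np.array([[322.,296.]]),z)[0]-s['eef_pos'])
```

```text
knob rel tcp [0.004  0.0014 0.0105]
```

carry_out --commands '[{"translation":[0.015,0.0015,0],"spin":0},{"translation":[0.045,0.0015,0],"spin":0},{"translation":[0.075,0.0015,0],"spin":0},{"translation":[0.095,0.0015,0],"spin":0},{"translation":[0.1015,0.0015,0.01],"spin":0},{"translation":[0.1015,0.0015,0.035],"spin":0},{"translation":[0.1015,0.0015,0.07],"spin":0},{"translation":[0.1015,0.0015,0.105],"spin":0},{"translation":[0.1015,0.0015,0.13],"spin":0},{"translation":[0.1015,0.0015,0.14],"spin":0}]'

```text
time: 6.2
eef_pos: [0.4668, 0.1365, 0.0757]
eef_rot: [[-1.0, -0.001, -0.003], [-0.001, 1.0, -0.001], [0.003, -0.001, -1.0]]
force: [-0.5, -0.1, -2.2]
opening: 0.738
grasp_force: 45.0
```

carry_out --commands '[{"translation":[0,0,0.007],"spin":0},{"translation":[0,0,0.014],"spin":0},{"translation":[0,0,0.02],"spin":0},{"translation":[0,0,0.024],"spin":0},{"translation":[0,0,0.027],"spin":0},{"translation":[0,0,0.029],"spin":0},{"translation":[0,0,0.031],"spin":0},{"translation":[0,0,0.031],"spin":0},{"translation":[0,0,0.031],"spin":0},{"translation":[0,0,0.031],"spin":0}]'

```text
time: 7.2
eef_pos: [0.4675, 0.1365, 0.0474]
eef_rot: [[-1.0, -0.0, 0.0], [-0.0, 1.0, 0.0], [-0.0, 0.0, -1.0]]
force: [-1.0, 0.2, -0.9]
opening: 0.737
grasp_force: 45.2
```

carry_out --commands '[{"translation":[0,0,0.001],"spin":0},{"translation":[0,0,0.0015],"spin":0},{"translation":[0,0,0.0015],"spin":0},{"translation":[0,0,0.0015],"spin":0},{"translation":[0,0,0.0015],"spin":0},{"translation":[0,0,0.0015],"spin":0},{"translation":[0,0,0.0015],"spin":0},{"translation":[0,0,0.0015],"spin":0},{"translation":[0,0,0.0015],"spin":0},{"translation":[0,0,0.0015],"spin":0}]'

```text
time: 8.2
eef_pos: [0.4676, 0.1365, 0.0471]
eef_rot: [[-1.0, -0.0, 0.001], [-0.0, 1.0, 0.0], [-0.001, 0.0, -1.0]]
force: [-11.7, -3.1, 36.1]
opening: 0.736
grasp_force: 48.5
```

carry_out --commands '[{"translation":[0,0,0],"spin":0},{"translation":[0,0,0],"spin":0},{"translation":[0,0,0],"spin":0},{"translation":[0,0,0],"spin":0},{"translation":[0,0,0],"spin":0},{"translation":[0,0,0],"spin":0},{"translation":[0,0,0],"spin":0},{"translation":[0,0,-0.01],"spin":0},{"translation":[0,0,-0.03],"spin":0},{"translation":[0,0,-0.06],"spin":0}]' --jaw 1

```text
time: 9.2
eef_pos: [0.4668, 0.1362, 0.1062]
eef_rot: [[-1.0, -0.0, -0.002], [-0.0, 1.0, -0.001], [0.002, -0.001, -1.0]]
force: [-0.4, -0.7, 0.4]
opening: 0.998
grasp_force: 0.0
```

carry_out --commands '[{"translation":[0,0,-0.035],"spin":0},{"translation":[0,0,-0.075],"spin":0},{"translation":[-0.02,-0.003,-0.1],"spin":0},{"translation":[-0.055,-0.008,-0.1],"spin":0},{"translation":[-0.095,-0.014,-0.1],"spin":0},{"translation":[-0.13,-0.019,-0.1],"spin":0},{"translation":[-0.148,-0.022,-0.1],"spin":0},{"translation":[-0.1535,-0.023,-0.1],"spin":0},{"translation":[-0.1535,-0.023,-0.1],"spin":0},{"translation":[-0.1535,-0.023,-0.1],"spin":0}]'

```text
time: 10.2
eef_pos: [0.6201, 0.1139, 0.2061]
eef_rot: [[-1.0, -0.001, -0.0], [-0.001, 1.0, 0.0], [0.0, 0.0, -1.0]]
force: [-0.1, -0.0, 0.2]
opening: 1.002
grasp_force: 0.0
```

```bash
python3 look.py w_rm .623 .113 .05 .025
python3 - <<'E'
from h import *
im=cv2.imread('pics/w_rm.png');g=im[120:260,250:390];cv2.imwrite('pics/w_rmc.png',np.hstack([cv2.resize(g,(420,420)),cv2.resize(im[:250,100:500],(320,200)).repeat(1,0) if 0 else np.vstack([cv2.resize(im[:300],(380,178)),np.zeros((242,380,3),np.uint8)])]))
E
```

```text
tcp [0.6201 0.1139 0.2061] phi 90.04 t 10.2 F [-0.1063 -0.0053  0.211 ] zax [-0.0003  0.0001 -1.    ]
expect px 319.76777830976164 193.778690025056
rect [0.6237 0.1145] [52.1805 50.1662] 20.7 circ [621.4492 115.4682] 28.562110900878906 world d to tcp [0.0037 0.0007]
```

View pics/w_rmc.png

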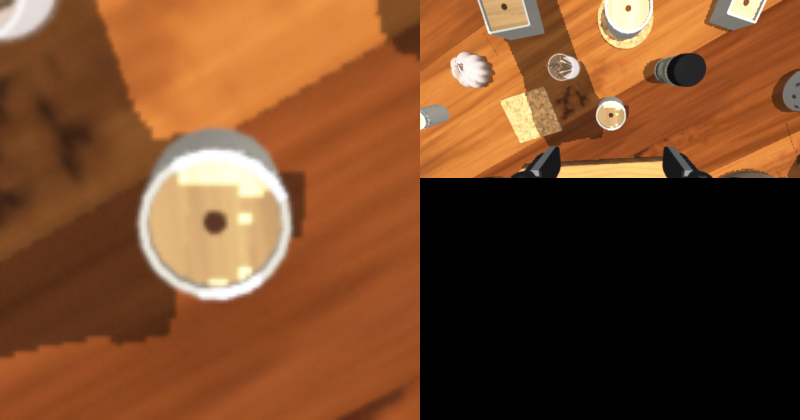

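carry_out --commands '[{"translation":[-0.001,0,0.02],"spin":0},{"translation":[-0.002,0,0.05],"spin":0},{"translation":[-0.002,0,0.08],"spin":0},{"translation":[-0.002,0,0.11],"spin":0},{"translation":[-0.002,0,0.13],"spin":0},{"translation":[-0.002,0,0.145],"spin":0},{"translation":[-0.002,0,0.157],"spin":0},{"translation":[-0.002,0,0.164],"spin":0},{"translation":[-0.002,0,0.167],"spin":0},{"translation":[-0.002,0,0.167],"spin":0}]'

```text
time: 11.25
eef_pos: [0.6231, 0.1136, 0.039]
eef_rot: [[-1.0, -0.0, 0.0], [-0.0, 1.0, -0.0], [-0.0, -0.0, -1.0]]
force: [-0.5, -0.0, -0.1]
opening: 0.997
grasp_force: 0.0
```

carry_out --commands '[{"translation":[0,0,0],"spin":0},{"translation":[0,0,0],"spin":0},{"translation":[0,0,0],"spin":0},{"translation":[0,0,0],"spin":0},{"translation":[0,0,0],"spin":0},{"translation":[0,0,0],"spin":0},{"translation":[0,0,0],"spin":0},{"translation":[0,0,0],"spin":0},{"translation":[0,0,0],"spin":0},{"translation":[0,0,0],"spin":0}]' --jaw 0 --newtons 40

```text
time: 12.25
eef_pos: [0.6233, 0.1135, 0.0395]
eef_rot: [[-1.0, -0.0, 0.001], [-0.0, 1.0, 0.0], [-0.001, 0.0, -1.0]]
force: [-2.0, -0.2, 6.4]
opening: 0.572
grasp_force: 40.6
```

carry_out --commands '[{"translation":[0,0,-0.02],"spin":0},{"translation":[0,0,-0.06],"spin":0},{"translation":[0,0,-0.1],"spin":0},{"translation":[0,0,-0.14],"spin":0},{"translation":[0.003,0.001,-0.17],"spin":0},{"translation":[0.015,0.007,-0.18],"spin":0},{"translation":[0.035,0.015,-0.18],"spin":0},{"translation":[0.047,0.021,-0.18],"spin":0},{"translation":[0.053,0.023,-0.18],"spin":0},{"translation":[0.053,0.023,-0.18],"spin":0}]'

```text
time: 13.25
eef_pos: [0.5693, 0.1368, 0.2184]
eef_rot: [[-1.0, -0.001, -0.001], [-0.001, 1.0, -0.0], [0.001, -0.0, -1.0]]
force: [0.4, 0.2, -1.3]
opening: 0.572
grasp_force: 41.9
```

```bash
python3 look.py w_rm2 .4705 .1365 .063 .046
python3 - <<'E'
from h import *
im=cv2.imread('pics/w_rm2.png');g=im[40:340,220:420];cv2.imwrite('pics/w_rmd.png',cv2.resize(g,(400,600)))
E
```

```text
tcp [0.5693 0.1368 0.2184] phi 90.06 t 13.25 F [ 0.3539  0.1951 -1.273 ] zax [-0.0008 -0.0002 -1.    ]
expect px 320.15026426372685 81.81704769256233
rect [0.4754 0.1381] [74.2801 74.2074] 90.0 circ [475.7847 138.2214] 37.8397331237793 world d to tcp [-0.0939  0.0012]
```

View pics/w_rmd.png

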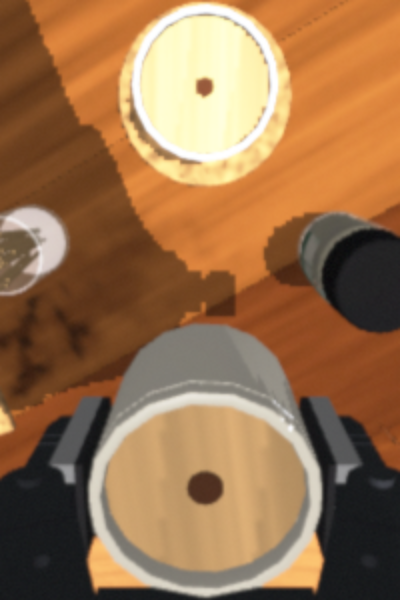

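The large tin's lid knob is at (322,83) and the held medium tin's knob at (322.5,283.5).

```bash
cat > rel.py <<'E'
import sys
from h import *
# rel.py tcpx tcpy tcpz u1 v1 z1 u2 v2 z2off
a=list(map(float,sys.argv[1:]));s=arm.get_state();s['eef_pos']=np.array(a[:3]);C=cam('wrist',s)
A=cast(C,np.array([a[3:5]]),a[5])[0];B=cast(C,np.array([a[6:8]]),a[2]+a[8])[0]
print('target',A,'held',B,'held rel tcp',B-s['eef_pos'],'shift',A-B)
E
python3 rel.py .5693 .1368 .2184 322 83 .057 322.5 283.5 .0045
```

```text
target [0.4709 0.1381 0.057 ] held [0.571  0.1384 0.2229] held rel tcp [0.0017 0.0016 0.0045] shift [-0.1001 -0.0003 -0.1659]
```

carry_out --commands '[{"translation":[0.015,0,0],"spin":0},{"translation":[0.045,0,0],"spin":0},{"translation":[0.075,0,0],"spin":0},{"translation":[0.095,0,0],"spin":0},{"translation":[0.1003,0,0.01],"spin":0},{"translation":[0.1003,0,0.035],"spin":0},{"translation":[0.1003,0,0.065],"spin":0},{"translation":[0.1003,0,0.09],"spin":0},{"translation":[0.1003,0,0.105],"spin":0},{"translation":[0.1003,0,0.108],"spin":0}]'

```text
time: 14.3
eef_pos: [0.4695, 0.1358, 0.1086]
eef_rot: [[-1.0, 0.0, -0.003], [0.0, 1.0, -0.001], [0.003, -0.001, -1.0]]
force: [-0.2, -0.7, -1.6]
opening: 0.568
grasp_force: 41.9
```

carry_out --commands '[{"translation":[0,0,0.001],"spin":0},{"translation":[0,0,0.003],"spin":0},{"translation":[0,0,0.006],"spin":0},{"translation":[0,0,0.009],"spin":0},{"translation":[0,0,0.011],"spin":0},{"translation":[0,0,0.012],"spin":0},{"translation":[0,0,0.0125],"spin":0},{"translation":[0,0,0.013],"spin":0},{"translation":[0,0,0.013],"spin":0},{"translation":[0,0,0.013],"spin":0}]'

```text
time: 15.3
eef_pos: [0.4697, 0.1365, 0.0979]
eef_rot: [[-1.0, -0.0, 0.0], [-0.0, 1.0, -0.0], [-0.0, -0.0, -1.0]]
force: [0.6, 0.5, -1.5]
opening: 0.574
grasp_force: 41.9
```

carry_out --commands '[{"translation":[0,0,0.0005],"spin":0},{"translation":[0,0,0.0005],"spin":0},{"translation":[0,0,0],"spin":0},{"translation":[0,0,0],"spin":0},{"translation":[0,0,0],"spin":0},{"translation":[0,0,0],"spin":0},{"translation":[0,0,-0.01],"spin":0},{"translation":[0,0,-0.03],"spin":0},{"translation":[0,0,-0.07],"spin":0},{"translation":[0,0,-0.11],"spin":0}]' --jaw 1

```text
time: 16.3
eef_pos: [0.4692, 0.1363, 0.2096]
eef_rot: [[-1.0, -0.0, -0.001], [-0.0, 1.0, -0.0], [0.001, -0.0, -1.0]]
force: [0.5, -0.1, 0.2]
opening: 0.999
grasp_force: 0.0
```

carry_out --commands '[{"translation":[0,-0.012,0],"spin":0},{"translation":[0,-0.04,0],"spin":-0.06},{"translation":[0,-0.075,0],"spin":-0.12},{"translation":[0,-0.11,0],"spin":-0.17},{"translation":[0,-0.14,0],"spin":-0.18},{"translation":[0,-0.16,0],"spin":-0.18},{"translation":[0,-0.17,0],"spin":-0.18},{"translation":[0,-0.1715,0],"spin":-0.18},{"translation":[0,-0.1715,0],"spin":-0.18},{"translation":[0,-0.1715,0],"spin":-0.18}]'

```text
time: 17.3
eef_pos: [0.4697, -0.0339, 0.2078]
eef_rot: [[-0.984, -0.181, -0.0], [-0.181, 0.984, 0.0], [0.0, 0.0, -1.0]]
force: [0.3, 1.2, 0.5]
opening: 0.998
grasp_force: 0.0
```

```bash
python3 look.py w_sl .467 -.035 .055 .031
```

```text
tcp [ 0.4697 -0.0339  0.2078] phi 100.41 t 17.3 F [0.3302 1.1767 0.4954] zax [-0.0001  0.0002 -1.    ]
expect px 320.0933807376944 188.42179946348122
rect [ 0.467  -0.0337] [63.1729 62.8523] 9.7 circ [467.0558 -33.4849] 42.93509292602539 world d to tcp [-0.0027  0.0002]
```

View pics/w_sl.png

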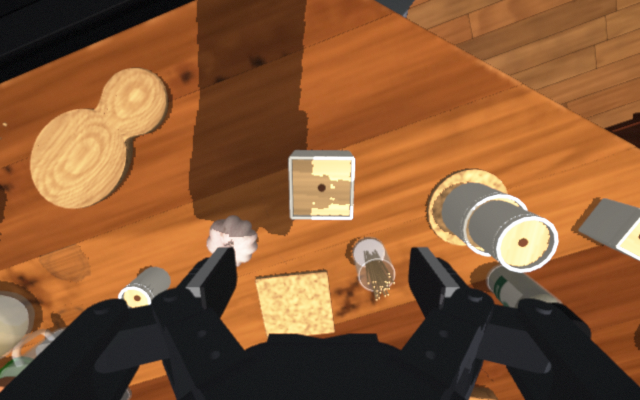

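The large square tin is seen cleanly (9.7°, about 63 mm), at (322,187) between the fingers. The stacked medium tin sits level inside the large rim.

carry_out --commands '[{"translation":[0.001,-0.001,0.02],"spin":0.01},{"translation":[0.0025,-0.001,0.05],"spin":0.01},{"translation":[0.0025,-0.001,0.08],"spin":0.01},{"translation":[0.0025,-0.001,0.11],"spin":0.01},{"translation":[0.0025,-0.001,0.13],"spin":0.01},{"translation":[0.0025,-0.001,0.145],"spin":0.01},{"translation":[0.0025,-0.001,0.157],"spin":0.01},{"translation":[0.0025,-0.001,0.165],"spin":0.01},{"translation":[0.0025,-0.001,0.168],"spin":0.01},{"translation":[0.0025,-0.001,0.168],"spin":0.01}]'

```text
time: 18.35
eef_pos: [0.4675, -0.0364, 0.0398]
eef_rot: [[-0.986, -0.17, 0.0], [-0.17, 0.986, -0.0], [0.0, -0.0, -1.0]]
force: [0.4, 0.8, 0.1]
opening: 0.995
grasp_force: 0.0
```

carry_out --commands '[{"translation":[0,0,0],"spin":0},{"translation":[0,0,0],"spin":0},{"translation":[0,0,0],"spin":0},{"translation":[0,0,0],"spin":0},{"translation":[0,0,0],"spin":0},{"translation":[0,0,0],"spin":0},{"translation":[0,0,0],"spin":0},{"translation":[0,0,0],"spin":0},{"translation":[0,0,0],"spin":0},{"translation":[0,0,0],"spin":0}]' --jaw 0

```text
time: 19.35
eef_pos: [0.4678, -0.0364, 0.0405]
eef_rot: [[-0.986, -0.169, 0.001], [-0.169, 0.986, 0.0], [-0.001, -0.0, -1.0]]
force: [-1.0, 0.6, 6.7]
opening: 0.722
grasp_force: 42.5
```

Run:
```python
from h import *
im=cv2.imread('pics/w_sl.png');s=arm.get_state();a=np.radians(100.41)
s['eef_pos']=np.array([.4697,-.0339,.2078]);s['eef_rot']=np.array([[-np.sin(a),np.cos(a),0],[np.cos(a),np.sin(a),0],[0,0,-1.]])
C=cam('wrist',s)
hsv=cv2.cvtColor(im,cv2.COLOR_BGR2HSV).astype(int)
m=((hsv[...,1]<150)&(hsv[...,2]>150)).astype(np.uint8);m=cv2.morphologyEx(m,cv2.MORPH_CLOSE,np.ones((5,5)))
cs,_=cv2.findContours(m[255:345,245:345],cv2.RETR_EXTERNAL,cv2.CHAIN_APPROX_NONE)
c=max(cs,key=cv2.contourArea).reshape(-1,2)+[245,255]
r=cv2.minAreaRect((cast(C,c.astype(float),.008)[:,:2]*1000).astype(np.float32));print(r)
```

```text
((635.3231811523438, -36.83715057373047), (90.7076187133789, 90.20367431640625), 16.970731735229492)
```

carry_out --commands '[{"translation":[0,0,-0.02],"spin":0},{"translation":[0,0,-0.05],"spin":0},{"translation":[0,0,-0.08],"spin":0},{"translation":[0,0,-0.11],"spin":0},{"translation":[0,0,-0.13],"spin":0},{"translation":[0,0,-0.145],"spin":0},{"translation":[0,0,-0.15],"spin":0},{"translation":[0,0,-0.15],"spin":0},{"translation":[0,0,-0.15],"spin":0},{"translation":[0,0,-0.15],"spin":0}]'

```text
time: 20.35
eef_pos: [0.467, -0.0364, 0.189]
eef_rot: [[-0.986, -0.169, -0.001], [-0.169, 0.986, -0.0], [0.001, 0.0, -1.0]]
force: [0.3, -0.1, -1.7]
opening: 0.721
grasp_force: 45.1
```

Run:
```python
from h import *
s=arm.get_state();im=arm.snapshot('wrist')[...,::-1];C=cam('wrist',s);print(s['eef_pos'])
cv2.imwrite('pics/w_slh.png',cv2.resize(im[200:360,220:420],(800,640))[:600])
```

```text
[ 0.467  -0.0364  0.189 ]
```

View pics/w_slh.png

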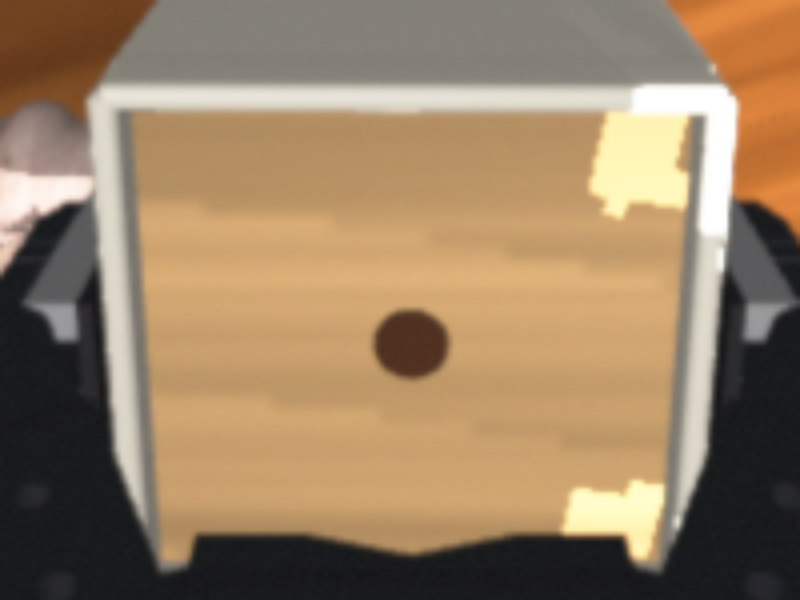

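The held square's knob is at (322.8,285.8) and it sits square in the fingers.

```bash
python3 rel.py .467 -.0364 .189 300 100 .057 322.8 285.8 .0095; python3 rel.py .467 -.0364 .189 300 100 .057 322.8 285.8 .0105
```

```text
target [ 0.3887 -0.0667  0.057 ] held [ 0.4667 -0.0348  0.1985] held rel tcp [-0.0003  0.0016  0.0095] shift [-0.078  -0.0319 -0.1415]
target [ 0.3887 -0.0667  0.057 ] held [ 0.4661 -0.0349  0.1995] held rel tcp [-0.0009  0.0015  0.0105] shift [-0.0774 -0.0318 -0.1425]
```

carry_out --commands '[{"translation":[-0.012,-0.002,0],"spin":0},{"translation":[-0.04,-0.007,0],"spin":-0.03},{"translation":[-0.075,-0.014,0],"spin":-0.07},{"translation":[-0.11,-0.02,0],"spin":-0.11},{"translation":[-0.14,-0.026,0],"spin":-0.127},{"translation":[-0.158,-0.029,0],"spin":-0.127},{"translation":[-0.165,-0.03,0],"spin":-0.127},{"translation":[-0.165,-0.03,0.015],"spin":-0.127},{"translation":[-0.165,-0.03,0.04],"spin":-0.127},{"translation":[-0.165,-0.03,0.07],"spin":-0.127}]'

```text
time: 21.4
eef_pos: [0.6345, -0.0381, 0.1187]
eef_rot: [[-0.956, -0.293, 0.001], [-0.293, 0.956, -0.0], [-0.001, -0.0, -1.0]]
force: [1.0, 0.7, -2.5]
opening: 0.719
grasp_force: 45.2
```

carry_out --commands '[{"translation":[0,0,0.025],"spin":0},{"translation":[0,0,0.042],"spin":0},{"translation":[0,0,0.053],"spin":0},{"translation":[0,0,0.06],"spin":0},{"translation":[0,0,0.065],"spin":0},{"translation":[0,0,0.068],"spin":0},{"translation":[0,0,0.069],"spin":0},{"translation":[0,0,0.07],"spin":0},{"translation":[0,0,0.07],"spin":0},{"translation":[0,0,0.07],"spin":0}]'

```text
time: 22.4
eef_pos: [0.6353, -0.038, 0.0501]
eef_rot: [[-0.956, -0.293, 0.0], [-0.293, 0.956, -0.0], [-0.0, -0.0, -1.0]]
force: [0.4, -0.6, -1.1]
opening: 0.722
grasp_force: 45.2
```

carry_out --commands '[{"translation":[0,0,0.0005],"spin":0},{"translation":[0,0,0.001],"spin":0},{"translation":[0,0,0.0015],"spin":0},{"translation":[0,0,0.0018],"spin":0},{"translation":[0,0,0.0018],"spin":0},{"translation":[0,0,0.0018],"spin":0},{"translation":[0,0,0.0018],"spin":0},{"translation":[0,0,0.0018],"spin":0},{"translation":[0,0,0.0018],"spin":0},{"translation":[0,0,0.0018],"spin":0}]'

```text
time: 23.4
eef_pos: [0.6351, -0.0381, 0.0486]
eef_rot: [[-0.956, -0.293, 0.0], [-0.293, 0.956, -0.0], [-0.0, -0.0, -1.0]]
force: [-5.6, 0.1, 8.0]
opening: 0.721
grasp_force: 46.4
```

carry_out --commands '[{"translation":[0,0,0],"spin":0},{"translation":[0,0,0],"spin":0},{"translation":[0,0,0],"spin":0},{"translation":[0,0,0],"spin":0},{"translation":[0,0,0],"spin":0},{"translation":[0,0,0],"spin":0},{"translation":[0,0,-0.02],"spin":0},{"translation":[0,0,-0.06],"spin":0},{"translation":[0,0,-0.1],"spin":0},{"translation":[0,0,-0.14],"spin":0}]' --jaw 1

```text
time: 24.4
eef_pos: [0.6349, -0.0381, 0.1895]
eef_rot: [[-0.956, -0.293, -0.0], [-0.293, 0.956, -0.0], [0.0, -0.0, -1.0]]
force: [0.1, 0.3, -0.0]
opening: 1.002
grasp_force: 0.0
```

```bash
python3 look.py w_sl2 .635 -.0368 .063 .031
```

```text
tcp [ 0.6349 -0.0381  0.1895] phi 107.02 t 24.4 F [ 0.0628  0.2764 -0.003 ] zax [-0.0002 -0.0001 -1.    ]
expect px 322.09612070799443 199.2006371154445
rect [ 0.6264 -0.0373] [78.4071 68.9993] 17.0 circ [625.9139 -37.4505] 50.1726188659668 world d to tcp [-0.0085  0.0008]
```

carry_out --commands '[{"translation":[0.004,-0.012,-0.005],"spin":0.03},{"translation":[0.013,-0.04,-0.01],"spin":0.09},{"translation":[0.024,-0.075,-0.02],"spin":0.16},{"translation":[0.036,-0.11,-0.02],"spin":0.23},{"translation":[0.046,-0.14,-0.02],"spin":0.28},{"translation":[0.052,-0.16,-0.02],"spin":0.2975},{"translation":[0.0552,-0.17,-0.02],"spin":0.2975},{"translation":[0.0552,-0.17,-0.02],"spin":0.2975},{"translation":[0.0552,-0.17,-0.02],"spin":0.2975},{"translation":[0.0552,-0.17,-0.02],"spin":0.2975}]'

```text
time: 25.45
eef_pos: [0.6325, -0.215, 0.2079]
eef_rot: [[-1.0, -0.002, 0.0], [-0.002, 1.0, 0.001], [-0.0, 0.001, -1.0]]
force: [0.1, -0.3, 0.1]
opening: 0.999
grasp_force: 0.0
```

```bash
python3 look.py w_rs .632 -.2165 .046 .018
python3 - <<'E'
from h import *
im=cv2.imread('pics/w_rs.png');a=cv2.imread('pics/w_sl2.png')
cv2.imwrite('pics/c8.png',np.hstack([cv2.resize(im[140:240,270:370],(400,400)),cv2.resize(a[100:300,220:420],(400,400))]))
E
```

```text
tcp [ 0.6325 -0.215   0.2079] phi 90.12 t 25.45 F [ 0.0684 -0.3453  0.0763] zax [ 0.      0.0007 -1.    ]
expect px 319.05419282966017 188.84674523581413
rect [ 0.6319 -0.2151] [35.6723 34.8004] 0.1 circ [ 631.9319 -213.3934] 19.352188110351562 world d to tcp [-0.0006 -0.0001]
```

View pics/c8.png

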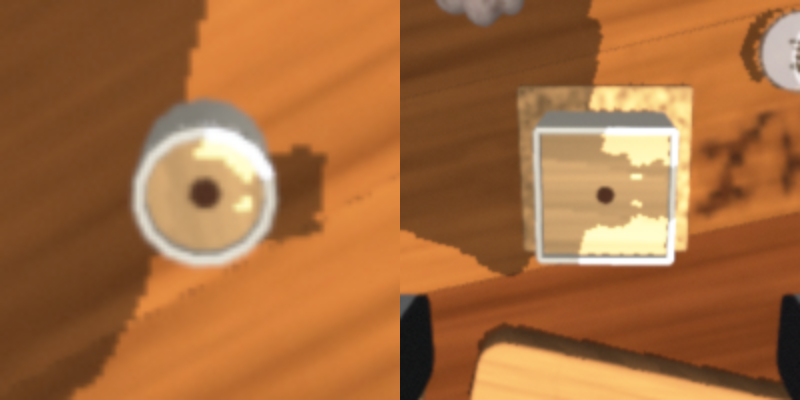

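Small round tin rim is centred at (321,189), right under the TCP. The placed square sits centred and parallel on its trivet. Descending.

carry_out --commands '[{"translation":[0,0,0.02],"spin":0},{"translation":[0,0,0.05],"spin":0},{"translation":[0,0,0.08],"spin":0},{"translation":[0,0,0.11],"spin":0},{"translation":[0,0,0.13],"spin":0},{"translation":[0,0,0.145],"spin":0},{"translation":[0,0,0.157],"spin":0},{"translation":[0,0,0.165],"spin":0},{"translation":[0,0,0.168],"spin":0},{"translation":[0,0,0.168],"spin":0}]'

```text
time: 26.5
eef_pos: [0.6323, -0.2168, 0.0402]
eef_rot: [[-1.0, 0.0, 0.0], [0.0, 1.0, -0.0], [-0.0, -0.0, -1.0]]
force: [0.1, 0.0, -0.3]
opening: 1.0
grasp_force: 0.0
```

carry_out --commands '[{"translation":[0,0,0],"spin":0},{"translation":[0,0,0],"spin":0},{"translation":[0,0,0],"spin":0},{"translation":[0,0,0],"spin":0},{"translation":[0,0,0],"spin":0},{"translation":[0,0,0],"spin":0},{"translation":[0,0,0],"spin":0},{"translation":[0,0,0],"spin":0},{"translation":[0,0,0],"spin":0},{"translation":[0,0,0],"spin":0}]' --jaw 0 --newtons 30

```text
time: 27.5
eef_pos: [0.6323, -0.2167, 0.0405]
eef_rot: [[-1.0, 0.0, 0.0], [0.0, 1.0, -0.0], [-0.0, -0.0, -1.0]]
force: [-1.2, 2.0, 5.7]
opening: 0.412
grasp_force: 29.7
```

carry_out --commands '[{"translation":[0,0,-0.02],"spin":0},{"translation":[0,0,-0.06],"spin":0},{"translation":[0,0,-0.1],"spin":0},{"translation":[0,0,-0.14],"spin":0},{"translation":[0,0.005,-0.17],"spin":0},{"translation":[0,0.03,-0.2],"spin":0},{"translation":[0.01,0.07,-0.21],"spin":0},{"translation":[0.02,0.11,-0.21],"spin":0},{"translation":[0.03,0.15,-0.21],"spin":0},{"translation":[0.04,0.19,-0.21],"spin":0}]'

```text
time: 28.5
eef_pos: [0.5915, -0.0253, 0.2501]
eef_rot: [[-1.0, 0.0, 0.0], [0.0, 1.0, -0.0], [-0.0, -0.0, -1.0]]
force: [0.3, -0.2, -1.1]
opening: 0.41
grasp_force: 30.2
```

carry_out --commands '[{"translation":[0.006,0.04,0],"spin":0},{"translation":[0.012,0.08,0],"spin":0},{"translation":[0.018,0.12,0],"spin":0},{"translation":[0.021,0.15,0],"spin":0},{"translation":[0.022,0.163,0],"spin":0},{"translation":[0.022,0.163,0],"spin":0},{"translation":[0.022,0.163,0],"spin":0},{"translation":[0.022,0.163,0],"spin":0},{"translation":[0.022,0.163,0],"spin":0},{"translation":[0.022,0.163,0],"spin":0}]'

```text
time: 29.5
eef_pos: [0.5704, 0.1354, 0.25]
eef_rot: [[-1.0, 0.001, 0.0], [0.001, 1.0, -0.0], [-0.0, -0.0, -1.0]]
force: [-0.6, 0.4, -1.0]
opening: 0.407
grasp_force: 30.1
```

Run:
```python
from h import *
s=arm.get_state();im=arm.snapshot('wrist')[...,::-1];print(s['eef_pos'])
cv2.imwrite('pics/c9.png',cv2.resize(im[30:330,220:420],(400,600)))
```

```text
[0.5704 0.1354 0.25  ]
```

View pics/c9.png

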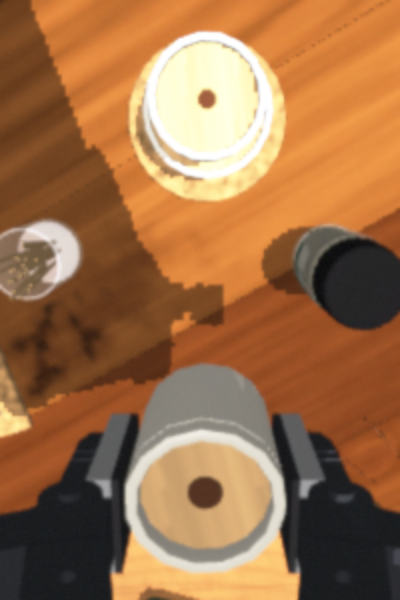

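Medium tin's knob is at (323.5,79) and the held small tin's at (322.5,276).

```bash
python3 rel.py .5704 .1354 .25 323.5 79 .101 322.5 276 -.0005
```

```text
target [0.4702 0.1382 0.101 ] held [0.5714 0.137  0.2495] held rel tcp [ 0.001   0.0016 -0.0005] shift [-0.1012  0.0012 -0.1485]
```

carry_out --commands '[{"translation":[0.015,0.001,0],"spin":0},{"translation":[0.045,0.001,0],"spin":0},{"translation":[0.075,0.001,0],"spin":0},{"translation":[0.095,0.001,0],"spin":0},{"translation":[0.101,0.001,0.01],"spin":0},{"translation":[0.101,0.001,0.035],"spin":0},{"translation":[0.101,0.001,0.06],"spin":0},{"translation":[0.101,0.001,0.08],"spin":0},{"translation":[0.101,0.001,0.09],"spin":0},{"translation":[0.101,0.001,0.095],"spin":0}]'

```text
time: 30.55
eef_pos: [0.4693, 0.137, 0.154]
eef_rot: [[-1.0, 0.001, -0.001], [0.001, 1.0, -0.001], [0.001, -0.001, -1.0]]
force: [0.3, -0.9, -0.1]
opening: 0.409
grasp_force: 30.2
```

carry_out --commands '[{"translation":[0,0,0.001],"spin":0},{"translation":[0,0,0.003],"spin":0},{"translation":[0,0,0.006],"spin":0},{"translation":[0,0,0.009],"spin":0},{"translation":[0,0,0.011],"spin":0},{"translation":[0,0,0.012],"spin":0},{"translation":[0,0,0.012],"spin":0},{"translation":[0,0,0.012],"spin":0},{"translation":[0,0,0.012],"spin":0},{"translation":[0,0,0.012],"spin":0}]'

```text
time: 31.55
eef_pos: [0.4693, 0.1373, 0.1431]
eef_rot: [[-1.0, 0.0, 0.0], [0.0, 1.0, -0.0], [-0.0, -0.0, -1.0]]
force: [0.2, -0.5, -0.0]
opening: 0.407
grasp_force: 30.2
```

carry_out --commands '[{"translation":[0,0,0.0005],"spin":0},{"translation":[0,0,0.001],"spin":0},{"translation":[0,0,0.001],"spin":0},{"translation":[0,0,0.001],"spin":0},{"translation":[0,0,0.001],"spin":0},{"translation":[0,0,0.001],"spin":0},{"translation":[0,0,0.001],"spin":0},{"translation":[0,0,0.001],"spin":0},{"translation":[0,0,0.001],"spin":0},{"translation":[0,0,0.001],"spin":0}]'

```text
time: 32.55
eef_pos: [0.4692, 0.1373, 0.142]
eef_rot: [[-1.0, 0.0, -0.0], [0.0, 1.0, -0.0], [0.0, -0.0, -1.0]]
force: [0.6, 0.0, -0.9]
opening: 0.407
grasp_force: 30.2
```

carry_out --commands '[{"translation":[0,0,0],"spin":0},{"translation":[0,0,0],"spin":0},{"translation":[0,0,0],"spin":0},{"translation":[0,0,0],"spin":0},{"translation":[0,0,0],"spin":0},{"translation":[0,0,0],"spin":0},{"translation":[0,0,-0.01],"spin":0},{"translation":[0,0,-0.03],"spin":0},{"translation":[0,0,-0.06],"spin":0},{"translation":[0,0,-0.09],"spin":0}]' --jaw 1

```text
time: 33.55
eef_pos: [0.469, 0.1372, 0.2337]
eef_rot: [[-1.0, 0.0, -0.0], [0.0, 1.0, -0.0], [0.0, -0.0, -1.0]]
force: [0.5, -1.2, 0.6]
opening: 0.996
grasp_force: 0.0
```

carry_out --commands '[{"translation":[0.001,0.012,0],"spin":0},{"translation":[0.003,0.04,0],"spin":0.05},{"translation":[0.005,0.075,0],"spin":0.12},{"translation":[0.007,0.11,0],"spin":0.19},{"translation":[0.009,0.14,0],"spin":0.24},{"translation":[0.011,0.16,0.01],"spin":0.258},{"translation":[0.011,0.168,0.02],"spin":0.258},{"translation":[0.011,0.168,0.02],"spin":0.258},{"translation":[0.011,0.168,0.02],"spin":0.258},{"translation":[0.011,0.168,0.02],"spin":0.258}]'

```text
time: 34.55
eef_pos: [0.4588, 0.3041, 0.2124]
eef_rot: [[-0.966, 0.257, 0.0], [0.257, 0.966, -0.0], [-0.0, -0.0, -1.0]]
force: [0.5, -0.1, -0.2]
opening: 1.0
grasp_force: 0.0
```

```bash
python3 look.py w_ss .4585 .3053 .048 .023
python3 - <<'E'
from h import *
im=cv2.imread('pics/w_ss.png')
cv2.imwrite('pics/c10.png',np.hstack([cv2.resize(im[130:250,260:380],(400,400)),cv2.resize(im,(400,250)).copy() if 0 else np.vstack([cv2.resize(im,(400,250)),np.zeros((150,400,3),np.uint8)])]))
E
```

```text
tcp [0.4588 0.3041 0.2124] phi 75.12 t 34.55 F [ 0.4707 -0.127  -0.2477] zax [ 0.0004 -0.0002 -1.    ]
expect px 321.7759275933232 188.52651684625735
rect [0.456  0.3074] [47.6977 53.1303] 75.1 circ [457.3237 307.0033] 33.0282096862793 world d to tcp [-0.0028  0.0033]
```

View pics/c10.png

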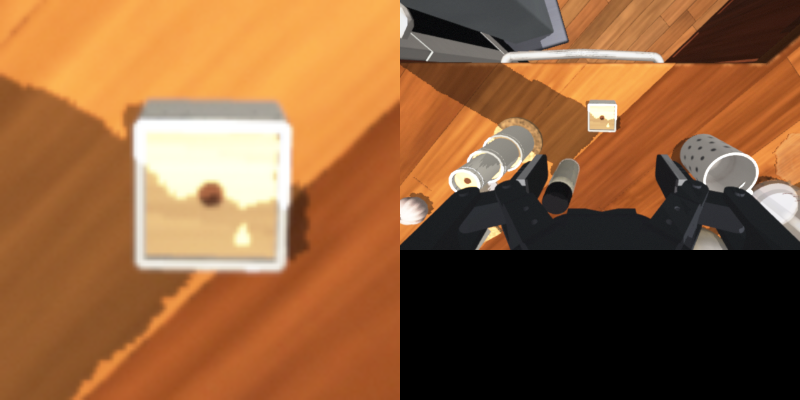

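Small square is centred at about (323.6,188), aligned with the fingers. The three-tin round stack stands nested at left.

carry_out --commands '[{"translation":[0,0.001,0.02],"spin":0},{"translation":[0,0.001,0.05],"spin":0},{"translation":[0,0.001,0.08],"spin":0},{"translation":[0,0.001,0.11],"spin":0},{"translation":[0,0.001,0.13],"spin":0},{"translation":[0,0.001,0.148],"spin":0},{"translation":[0,0.001,0.16],"spin":0},{"translation":[0,0.001,0.168],"spin":0},{"translation":[0,0.001,0.172],"spin":0},{"translation":[0,0.001,0.172],"spin":0}]'

```text
time: 35.6
eef_pos: [0.4586, 0.3062, 0.0401]
eef_rot: [[-0.967, 0.256, 0.0], [0.256, 0.967, -0.0], [-0.0, -0.0, -1.0]]
force: [0.5, 0.5, 0.3]
opening: 0.998
grasp_force: 0.0
```

carry_out --commands '[{"translation":[0,0,0],"spin":0},{"translation":[0,0,0],"spin":0},{"translation":[0,0,0],"spin":0},{"translation":[0,0,0],"spin":0},{"translation":[0,0,0],"spin":0},{"translation":[0,0,0],"spin":0},{"translation":[0,0,0],"spin":0},{"translation":[0,0,0],"spin":0},{"translation":[0,0,0],"spin":0},{"translation":[0,0,0],"spin":0}]' --jaw 0 --newtons 35

```text
time: 36.6
eef_pos: [0.4588, 0.3064, 0.0406]
eef_rot: [[-0.967, 0.255, 0.001], [0.255, 0.967, 0.0], [-0.001, 0.001, -1.0]]
force: [-1.5, -0.4, 4.9]
opening: 0.533
grasp_force: 35.4
```

carry_out --commands '[{"translation":[0,0,-0.02],"spin":0},{"translation":[0,0,-0.06],"spin":0},{"translation":[0,0,-0.1],"spin":0},{"translation":[0,0,-0.14],"spin":0},{"translation":[0,0,-0.18],"spin":0},{"translation":[0,0,-0.2],"spin":0},{"translation":[0,0,-0.21],"spin":0},{"translation":[0,0,-0.21],"spin":0},{"translation":[0,0,-0.21],"spin":0},{"translation":[0,0,-0.21],"spin":0}]'

```text
time: 37.6
eef_pos: [0.458, 0.3059, 0.2485]
eef_rot: [[-0.967, 0.255, -0.002], [0.255, 0.967, -0.002], [0.001, -0.002, -1.0]]
force: [-1.2, 0.2, -1.0]
opening: 0.532
grasp_force: 36.6
```

carry_out --commands '[{"translation":[-0.013,-0.01,0],"spin":-0.03},{"translation":[-0.045,-0.034,0],"spin":-0.1},{"translation":[-0.082,-0.062,0],"spin":-0.18},{"translation":[-0.12,-0.09,0],"spin":-0.26},{"translation":[-0.16,-0.12,0],"spin":-0.34},{"translation":[-0.2,-0.15,0],"spin":-0.42},{"translation":[-0.24,-0.18,0],"spin":-0.49},{"translation":[-0.278,-0.209,0],"spin":-0.54},{"translation":[-0.31,-0.233,0],"spin":-0.555},{"translation":[-0.327,-0.2455,0],"spin":-0.555}]'

```text
time: 38.6
eef_pos: [0.7128, -0.0188, 0.248]
eef_rot: [[-0.957, -0.29, -0.002], [-0.29, 0.957, -0.002], [0.002, -0.001, -1.0]]
force: [-0.7, -0.5, 0.2]
opening: 0.532
grasp_force: 36.6
```

carry_out --commands '[{"translation":[0,0,0],"spin":0},{"translation":[0,0,0],"spin":0},{"translation":[0,0,0],"spin":0},{"translation":[0,0,0],"spin":0},{"translation":[0,0,0],"spin":0},{"translation":[0,0,0],"spin":0},{"translation":[0,0,0],"spin":0},{"translation":[0,0,0],"spin":0},{"translation":[0,0,0],"spin":0},{"translation":[0,0,0],"spin":0}]'

```text
time: 39.6
eef_pos: [0.7119, -0.0146, 0.25]
eef_rot: [[-0.956, -0.292, -0.0], [-0.292, 0.956, -0.0], [0.0, -0.0, -1.0]]
force: [-0.7, -0.3, -0.8]
opening: 0.53
grasp_force: 36.6
```

Run:
```python
from h import *
s=arm.get_state();im=arm.snapshot('wrist')[...,::-1];print(s['eef_pos'],s['eef_rot'])
cv2.imwrite('pics/c11.png',cv2.resize(im[30:330,220:420],(400,600)))
```

```text
[ 0.7119 -0.0146  0.25  ] [[-0.9563 -0.2924 -0.    ]
 [-0.2924  0.9563 -0.0001]
 [ 0.0001 -0.0001 -1.    ]]
```

View pics/c11.png

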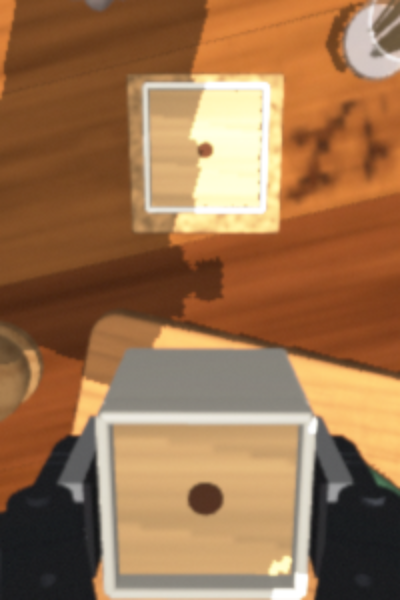

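Both squares look parallel. The lower knob is at (322.5,105) and the held one at (322.5,279).

Run:
```python
from h import *
s=arm.get_state();C=cam('wrist',s);R=s['eef_rot']
A=cast(C,np.array([[322.5,105.]]),.057)[0];B=cast(C,np.array([[322.5,279.]]),s['eef_pos'][2]+.0015)[0]
print(s['eef_pos'],A,B,'tool shift',R.T@(A-B))
```

```text
[ 0.712  -0.0147  0.25  ] [ 0.6347 -0.0365  0.057 ] [ 0.7132 -0.0128  0.2515] tool shift [0.082  0.0003 0.1945]
```

carry_out --commands '[{"translation":[0.012,0,0],"spin":0},{"translation":[0.04,0,0],"spin":0},{"translation":[0.067,0,0],"spin":0},{"translation":[0.08,0,0.01],"spin":0},{"translation":[0.082,0,0.035],"spin":0},{"translation":[0.082,0,0.065],"spin":0},{"translation":[0.082,0,0.095],"spin":0},{"translation":[0.082,0,0.12],"spin":0},{"translation":[0.082,0,0.133],"spin":0},{"translation":[0.082,0,0.138],"spin":0}]'

```text
time: 40.65
eef_pos: [0.6332, -0.0386, 0.111]
eef_rot: [[-0.956, -0.292, -0.001], [-0.292, 0.956, -0.0], [0.001, 0.0, -1.0]]
force: [0.6, -0.4, -1.4]
opening: 0.535
grasp_force: 36.6
```

carry_out --commands '[{"translation":[0,0,0.001],"spin":0},{"translation":[0,0,0.003],"spin":0},{"translation":[0,0,0.006],"spin":0},{"translation":[0,0,0.009],"spin":0},{"translation":[0,0,0.011],"spin":0},{"translation":[0,0,0.0125],"spin":0},{"translation":[0,0,0.013],"spin":0},{"translation":[0,0,0.013],"spin":0},{"translation":[0,0,0.013],"spin":0},{"translation":[0,0,0.013],"spin":0}]'

```text
time: 41.65
eef_pos: [0.6336, -0.0386, 0.0991]
eef_rot: [[-0.956, -0.292, 0.0], [-0.292, 0.956, -0.0], [-0.0, -0.0, -1.0]]
force: [0.6, 0.5, -0.8]
opening: 0.531
grasp_force: 36.6
```

Release and retreat upward, then look from the fixed cameras.

carry_out --commands '[{"translation":[0,0,0.001],"spin":0},{"translation":[0,0,0.001],"spin":0},{"translation":[0,0,0.001],"spin":0},{"translation":[0,0,0.001],"spin":0},{"translation":[0,0,0.001],"spin":0},{"translation":[0,0,0.001],"spin":0},{"translation":[0,0,0.001],"spin":0},{"translation":[0,0,0.001],"spin":0},{"translation":[0,0,0.001],"spin":0},{"translation":[0,0,0.001],"spin":0}]'

```text
time: 42.65
eef_pos: [0.6335, -0.0386, 0.098]
eef_rot: [[-0.956, -0.292, 0.0], [-0.292, 0.956, -0.0], [0.0, -0.0, -1.0]]
force: [-0.6, -0.8, -1.6]
opening: 0.534
grasp_force: 36.6
```

carry_out --commands '[{"translation":[0,0,0],"spin":0},{"translation":[0,0,0],"spin":0},{"translation":[0,0,0],"spin":0},{"translation":[0,0,0],"spin":0},{"translation":[0,0,0],"spin":0},{"translation":[0,0,0],"spin":0},{"translation":[0,0,-0.01],"spin":0},{"translation":[0,0,-0.03],"spin":0},{"translation":[0,0,-0.07],"spin":0},{"translation":[0,0,-0.11],"spin":0}]' --jaw 1

```text
time: 43.65
eef_pos: [0.6332, -0.0386, 0.2097]
eef_rot: [[-0.956, -0.292, -0.001], [-0.292, 0.956, -0.0], [0.001, 0.0, -1.0]]
force: [0.8, -0.9, 0.9]
opening: 1.002
grasp_force: 0.0
```

carry_out --commands '[{"translation":[0,0,-0.02],"spin":0},{"translation":[-0.01,0,-0.05],"spin":0},{"translation":[-0.03,0,-0.08],"spin":0},{"translation":[-0.05,0,-0.1],"spin":0},{"translation":[-0.07,0,-0.11],"spin":0},{"translation":[-0.08,0,-0.11],"spin":0},{"translation":[-0.08,0,-0.11],"spin":0},{"translation":[-0.08,0,-0.11],"spin":0},{"translation":[-0.08,0,-0.11],"spin":0},{"translation":[-0.08,0,-0.11],"spin":0}]'

```text
time: 44.65
eef_pos: [0.7095, -0.0156, 0.3179]
eef_rot: [[-0.956, -0.292, -0.0], [-0.292, 0.956, -0.0], [0.0, -0.0, -1.0]]
force: [-1.1, -0.6, 0.6]
opening: 1.0
grasp_force: 0.0
```

Run:
```python
from h import *
a=arm.snapshot('side')[...,::-1];b=arm.snapshot('wrist')[...,::-1]
cv2.imwrite('pics/fin.png',np.hstack([cv2.resize(a[100:290,200:480],(442,300)),cv2.resize(b[0:260,150:460],(358,300))]))
```

```text
(no output)
```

View pics/fin.png

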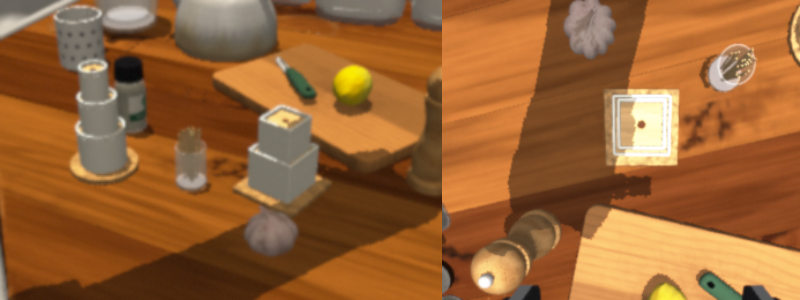

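Both stacks stand upright and nested on their trivets (side crop: round at (95,120), square at (284,155)). The bystanders have not moved.

```bash
python3 -c "
from workcell import arm;print(arm.sign_off())"
```

```text
the job is handed in; nothing more can be done
None
```

Both stacks are upright, nested and centred on their trivets, the bystanders were left where they stood, and the job was handed in at about 45 s of the 118 s allowed; no judging result came back.

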